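# Turn a trolley wheel valve-up by its spokes

## Robot

A 7-joint arm with a two-finger parallel gripper is mounted at the origin on the work surface. World frame = base frame: x ahead of the robot, y to its left, z up, the work surface at z = 0. Lengths are in mm, angles in degrees, forces in N, time in s.
With the tool pointing down it reaches from about 425 to 950 mm from the base axis. Payload 4.7 kg.
Tool frame: the origin (TCP) lies at the very end of the fingers, on their centre line; the grasp point (between the pads) lies 19 mm behind it; z points along the fingers, y is the direction in which the jaws open and shut (so a half turn about z gives the same grasp; the last joint's range is limited). The gripper opens to 85 mm and grips with 20 to 120 N. Pads are 22 mm wide; open, the fingers measure 114 mm over their backs; the gripper's body (76 mm by 85 mm) begins 54 mm behind the grasp point. The pads swing forward as they close: fully open they stand 13 mm farther back than shut.
Start: joints at [64.693, 26.849, -2.785, 87.806, 1.381, 65.374, -4.715], TCP at [270.84, -618.299, 231.335] pointing down, gripper open.
Joint ranges: [-148.3, 148.3], [-19.14, 114.17], [-79.39, 73.82], [5.75, 140.21], [-59.74, 239.74], [12.07, 113.84], [-152.46, 152.46]. Speed limits (degrees/s): [147.25, 147.25, 180, 180, 180, 180, 180].

## Interface

Orientations are given as a 3x3 rotation matrix whose columns are the frame's x, y, z axes.
In Python, from cell import ctrl, fingers, inverse_kinematics, optics, workorder, get_clock, get_q, get_dq, get_joint_efforts, get_ee_pos, get_eef_rot, get_contact_force, get_moment, get_width gives the robot as it stands. The module is installed in compiled form; this text tells all that it offers. Calls block until the motion is done:
- ctrl.move_pose(position, orientation): joint-space move of the TCP to a pose.
- ctrl.servo_line(position, speed=150, attitude=None, max_force=None): straight line of the TCP; attitude=None keeps the orientation; speed is the mean speed in mm/s. With max_force (N) it stops when the force on the tool has changed by that much, and returns True; else False.
- ctrl.set_joints(angles): joint-space move.
- fingers.set_gripper(opening): opening from 0.0 (shut) to 1.0 (fully open); the grip force is fixed at half the most; returns when the fingers have stopped.
- ctrl.hold(seconds).
- inverse_kinematics(position, orientation): joint angles nearest the present ones, or None.
- optics.read_camera(name): name is "scene" or "top" or "wrist"; returns a dict with "frame" (420x560x3 uint8, red, green, blue), "camera_matrix" (3x3 intrinsics, pixels), "rvec" (rotation vector, rad) and "tvec" (3), from world to camera coordinates, as OpenCV has them. Camera axes: x right, y down, z forward; pixel columns grow to the right and rows downward; lengths in mm; the calibration is good to about 2 mm. A picture is of the moment at which its call begins. There is no depth.
A pose or a line that the arm cannot do raises ctrl.PlanningError and nothing moves.
- workorder.close_job(): hands the job in, once; it reports no verdict.
Trained networks look in the newest picture that a camera, given by its name, has taken for a name from the list of things; names that differ only in an ending like _2 or _b are one class to them, and where a whole thing is asked for, a point or a joint stands for the part that bears it (a point fixed in the world has none). Each returns a list of dicts, best first, with "conf" (0 to 1); they miss things now and then, are a little off and sometimes report something else, mostly with a low value. They report only what shows in the picture. A call takes as long as a camera call.
- optics.trace(camera, label): "mask" (420x560 bool, what is visible of it) and "rect" ([left, top, right, bottom] in pixels, round what is visible of it).
Readings, each from a call of its own:
- get_clock(): time.
- get_q(): joint angles.
- get_dq(): joint speeds.
- get_joint_efforts(): joint torques, N m.
- get_ee_pos(): TCP position.
- get_eef_rot(): TCP orientation.
- get_contact_force(): force on the tool from outside, world axes, zero at the start.
- get_moment(): the same for the moment, N m.
- get_width(): opening from 0.0 (shut) to 1.0 (fully open).
Only numpy, scipy, OpenCV 4.12 (cv2) and the standard library are available. Lean on these libraries where they do the work, as an engineer would, in place of code of your own. Each camera call takes 0.05 s, during which the arm holds its last target. There are 200 camera calls.

## Task

The spare wheel of the gas-bottle trolley sits in its stand on the welding bench: with the fingertips push its spokes round one after another, in at least two separate pushes, until the valve stem is at the very top of the wheel, straight above the hub, then take the hand away and leave the wheel at rest. Only push: do not lift the wheel's axle up in its slot, and leave the other things on the bench where they are.

Things in the scene. Friction and masses are not known exactly. Their poses are not given: they have to be found in the camera images.
- hub (a point): Centre of the upright wheel (tyre 300 mm across and 44 mm thick, rim's inner edge 102 mm from the centre), on its axle 180 mm above the bench. Does not turn with the wheel: x runs along the axle away from the robot (within 13 degrees of straight ahead), y is the robot's left, z up. The wheel's middle plane is this point's y-z plane.
- spokes: Hub (44 mm across, 90 mm long) and five straight round spokes, 12 mm thick, 72 degrees apart, one piece that turns with the wheel. The spokes bulge towards the robot: from 34 mm in front of the middle plane at 18 mm from the centre to 8 mm in front of it at 104 mm from the centre. Origin at the wheel's centre, z towards the valve stem, x along the axle.
- valve (a point): Middle of the valve stem, 80 mm from the wheel's centre, 5 mm behind its middle plane. The stem, 10 mm thick, black with a brass cap, sticks inward from the rim towards the hub, from 103 to 61 mm from the centre, half-way between two spokes (36 degrees from each). z points from the hub out through the stem.
- wheel (a joint): Turn of the wheel, rad, endless: 0 or a whole turn when the stem is straight above the hub, growing clockwise as seen from the robot (top goes to its right). The spokes stand at this value plus 0.628, 1.885, 3.142, 4.398 and 5.655, clockwise from the top. Starts between 2.0 and 4.3. Stiff bearing (about 0.3 N m): the wheel stays where it is left.
- stand: Grey wheel stand, bolted down: foot plate 190 x 130 x 10 mm and one post behind the wheel (44 mm wide, from 55 to 95 mm behind the middle plane, top 211 mm above the bench), with a slot open at the top in which the 16 mm axle lies. Nothing of the stand is in front of the wheel but the foot plate; the axle's nut ends 53 mm in front of the middle plane. Origin: bench level below the hub; axes as hub.
- axle (a joint): Rise of axle and wheel in the stand's slot, m: 0 when seated. Wheel and axle weigh about 0.8 to 1.0 kg; only that weight keeps them down.
- pipe_stub: Bystander, loose: upright dark steel pipe stub, 42 mm across, 55 mm tall; origin at its underside.
- angle_block: Bystander, loose: small L-shaped steel block, 50 x 50 mm, 50 mm tall; origin at its underside.
- hub_collar: Bystander, loose: flat steel collar, 48 mm across, 18 mm tall; origin at its underside.
- hammer: Bystander, loose: hammer lying down; origin at its underside.
- wire_brush: Bystander, loose: brush lying down; origin at its underside.
- flux_jar: Bystander, loose: jar with cap, 70 mm across, 85 mm tall; origin at its underside.
- spray_can: Bystander, loose: upright can, 60 mm across, 170 mm tall; origin at its underside.

How it is judged:
By the outcome, as a careful person would: the job done as asked, in the order asked, and still so for the second after the job is handed in, with the robot touching nothing.
It also fails if it takes over 58 s, if anything falls off the work surface, if the arm or the gripper's body presses on something with over 40 N, if the wrist force passes 120 N, or if a joint passes its speed limit or range.

## Working session

There is one attempt and no reset: what is moved stays moved. The work goes in short steps, each a Python script; the robot and the scene stay as the last script left them, time stands still between calls to the robot, and variables do not carry over. Pictures are saved under pics/ and viewed, about 8 in all and at most 12, crops included, and the job is handed in when it is done.

```bash
mkdir -p pics; ls; python3 - <<'E'
from cell import *
import cv2,numpy as np
for n in ("scene","top"):
    c=optics.read_camera(n); cv2.imwrite(f"pics/{n}0.png",c["frame"][:,:,::-1])
    R=cv2.Rodrigues(np.array(c["rvec"]))[0]; print(n,(-R.T@np.array(c["tvec"]).ravel()).round(),R.round(2).tolist(),c["camera_matrix"])
    for l in ("valve","spokes","stand","wheel"):
        print(l,[(round(d["conf"],2),d["rect"],int(d["mask"].sum())) for d in optics.trace(n,l)][:3])
print(get_clock(),get_eef_rot())
E
```

```text
pics
scene [ 898. -428. 1097.] [[0.78, 0.63, -0.01], [0.53, -0.66, -0.54], [-0.34, 0.41, -0.84]] [[397.43088074   0.         282.38132416]
 [  0.         397.43088074 207.95303218]
 [  0.           0.           1.        ]]
valve [(0.8, [295.3, 180.9, 383.2, 268.8], 3863)]
spokes [(0.61, [335.0, 200.4, 365.3, 244.0], 385)]
stand [(0.57, [301.1, 181.9, 388.9, 293.7], 5878), (0.21, [301.6, 180.7, 386.5, 270.5], 3746)]
wheel [(0.59, [301.9, 182.1, 381.1, 269.7], 3712)]
top [ 443.    6. 1604.] [[-0.02, -1.0, 0.01], [-1.0, 0.02, -0.07], [0.07, -0.01, -1.0]] [[468.71086448   0.         281.9933727 ]
 [  0.         468.71086448 211.76019045]
 [  0.           0.           1.        ]]
valve [(0.75, [205.8, 151.2, 300.1, 178.5], 2284)]
spokes [(0.63, [221.3, 161.5, 280.0, 186.3], 543)]
stand [(0.96, [206.1, 131.4, 303.6, 199.4], 3506), (0.32, [206.0, 147.6, 300.3, 182.1], 2282)]
wheel [(0.61, [206.6, 147.9, 299.2, 187.8], 2311), (0.32, [205.9, 135.4, 301.2, 199.0], 3378)]
0.5 [[ 9.16005704e-01  4.01165239e-01  3.69170837e-05]
 [ 4.01165238e-01 -9.16005704e-01  3.09825412e-05]
 [ 4.62453778e-05 -1.35703338e-05 -9.99999999e-01]]
```

```bash
python3 - <<'E'
import cv2,numpy as np
a=cv2.imread("pics/scene0.png");b=cv2.imread("pics/top0.png")
a=cv2.resize(a[150:310,260:430],None,fx=3.5,fy=3.5,interpolation=cv2.INTER_CUBIC)
cv2.imwrite("pics/a.png",a)
cv2.imwrite("pics/b.png",cv2.resize(b,(800,600)))
E
```

```text
(no output)
```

View pics/scene0.png

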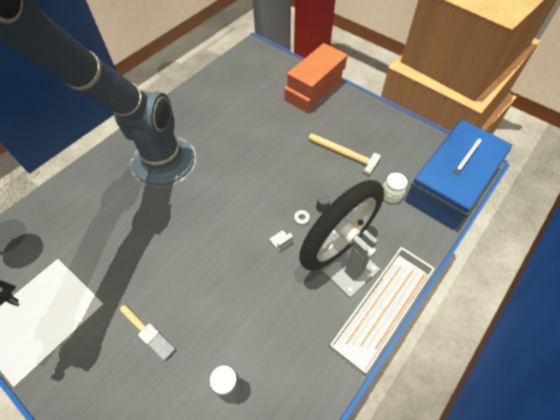

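View pics/b.png

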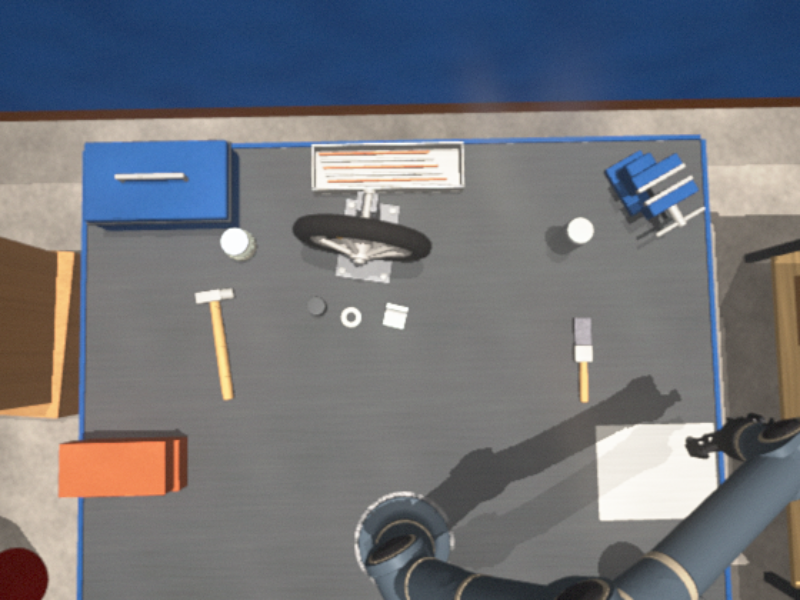

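The scene view looks from the far-right side and shows the wheel at about (343,225). In the resized top view (800×600) the tyre spans x 294–431 at y≈238, the pipe stub, collar and block stand in front of it at (317,306), (350,317) and (396,316), and the can and jar are well to the sides. Next I'll fit the hub pose to the masks and check reachability.

```bash
cat > h.py <<'E'
from cell import *
import cv2,numpy as np
from scipy.optimize import least_squares
def proj(c,P): return cv2.projectPoints(np.asarray(P,float).reshape(-1,1,3),np.array(c["rvec"]),np.array(c["tvec"]),np.array(c["camera_matrix"]),None)[0].reshape(-1,2)
def frame(yaw):
    c,s=np.cos(yaw),np.sin(yaw); return np.array([[c,-s,0],[s,c,0],[0,0,1.]])
def tyre(p):
    a=np.linspace(0,2*np.pi,90,endpoint=False); t=np.linspace(0,2*np.pi,24,endpoint=False)
    # torus-ish: section radius 22
    A,T=np.meshgrid(a,t); r=128+22*np.cos(T)
    L=np.stack([22*np.sin(T),r*np.sin(A),r*np.cos(A)],-1).reshape(-1,3)
    return L@frame(p[2]).T+[p[0],p[1],180]
def outline(c,p):
    m=np.zeros((420,560),np.uint8); 
    h=cv2.convexHull(proj(c,tyre(p)).astype(np.float32))[:,0]; return h
def hullres(c,mask_h,p):
    # support function difference of convex hulls
    d=np.linspace(0,2*np.pi,36,endpoint=False); D=np.stack([np.cos(d),np.sin(d)])
    return (proj(c,tyre(p))@D).max(0)-(mask_h@D).max(0)
E
python3 - <<'E'
from h import *
cs={n:optics.read_camera(n) for n in ("scene","top")}
H={}
for n in cs:
    f=cs[n]["frame"].astype(int); m=optics.trace(n,"valve")[0]["mask"]
    m2=cv2.dilate(m.astype(np.uint8),np.ones((5,5)))
    dark=((f.max(2)<62)&(m2>0)).astype(np.uint8)
    k,l,s,_=cv2.connectedComponentsWithStats(m.astype(np.uint8)); b=l==1+np.argmax(s[1:,4])
    ys,xs=np.nonzero(b); H[n]=np.stack([xs,ys],1).astype(float)
for sel in (["top"],["scene"],["top","scene"]):
    r=least_squares(lambda p:np.concatenate([hullres(cs[n],H[n],p) for n in sel]),[683,75,-.14],loss="soft_l1",x_scale=[10,10,.1],diff_step=1e-3)
    print(sel,r.x,np.degrees(r.x[2]),np.abs(r.fun).mean(),r.fun.round(1).tolist())
hub=np.array([*r.x[:2],180]);F=frame(r.x[2]);x,y,z=F.T
np.savez("hub.npz",hub=hub,F=F)
print(proj(cs["top"],[hub]),proj(cs["scene"],[hub]))
for tilt in (0,20,35):
  for dx,dy,dz in [(-6,0,75),(-6,75,0),(-6,-75,0),(-250,0,60),(-150,0,60)]:
    t=np.radians(tilt); tz=x*np.cos(t)-z*np.sin(t)
    out=[]
    for s in range(0,360,45):
        a=np.radians(s); v=z*np.cos(t)+x*np.sin(t); tx=v*np.cos(a)+y*np.sin(a)
        q=inverse_kinematics((hub+F@[dx,dy,dz]).tolist(),np.stack([tx,np.cross(tz,tx),tz],1).tolist())
        out.append(None if q is None else [int(v) for v in q])
    print(tilt,dx,dy,dz,[i*45 for i,o in enumerate(out) if o],next((o for o in out if o),None))
E
```

```text
['top'] [ 6.88718727e+02  7.70249525e+01 -1.65778410e-01] -9.498403239238709 0.5752948602661629 [0.5, 0.4, 0.4, 0.6, 0.7, 0.9, 1.0, 1.0, 0.6, 0.1, -2.0, -0.2, 0.6, 0.6, 0.6, 0.6, 0.6, 0.6, 0.9, 0.7, 0.5, 0.6, 0.6, 0.5, 0.3, 0.2, 0.2, 0.0, -0.2, 0.5, 0.9, 0.8, 0.6, 0.4, 0.3, 0.3]
['scene'] [ 6.88017587e+02  7.70294014e+01 -1.63591246e-01] -9.373087968236003 0.5526761639040312 [1.3, 0.9, 0.7, -0.3, 0.1, -0.6, 0.2, 0.4, 0.4, 0.9, 0.6, 0.7, 0.9, 0.9, 0.8, 0.6, 0.4, 0.1, 0.2, 0.3, 0.2, -0.4, 0.1, 0.4, 0.8, 1.0, 1.4, 1.1, 0.5, 0.3, 0.3, 0.5, 0.5, 0.4, 0.4, 0.6]
['top', 'scene'] [ 6.88337755e+02  7.69984837e+01 -1.65320325e-01] -9.472156874816287 0.562622789746285 [0.6, 0.4, 0.5, 0.6, 0.8, 1.0, 1.1, 1.1, 0.7, 0.2, -1.9, -0.1, 0.7, 0.7, 0.7, 0.6, 0.6, 0.7, 0.9, 0.6, 0.5, 0.5, 0.5, 0.4, 0.2, 0.1, 0.1, -0.1, -0.4, 0.4, 0.8, 0.7, 0.5, 0.3, 0.3, 0.3, 1.5, 1.1, 0.9, -0.1, 0.3, -0.5, 0.2, 0.5, 0.4, 0.9, 0.6, 0.7, 0.9, 0.9, 0.8, 0.6, 0.4, 0.1, 0.2, 0.2, 0.2, -0.4, 0.0, 0.3, 0.7, 0.8, 1.2, 1.0, 0.4, 0.2, 0.3, 0.5, 0.5, 0.5, 0.5, 0.7]
[[253.08653054 166.79577233]] [[342.55355773 225.94708689]]
0 -6 0
[... 194 characters left out ...]
315] [-39, 48, 29, 139, 154, 83, 68]
0 -250 0 60 [] None
0 -150 0 60 [] None
20 -6 0 75 [0, 45, 90, 135, 180, 225, 270, 315] [6, 22, -35, 129, 130, 54, 124]
20 -6 75 0 [0, 45, 90, 135, 180, 225, 270, 315] [-11, 32, -24, 126, 129, 62, 117]
20 -6 -75 0 [0, 45, 90, 135, 180, 225, 270, 315] [32, 40, -56, 133, 144, 69, 131]
20 -250 0 60 [] None
20 -150 0 60 [] None
35 -6 0 75 [0, 90, 135, 180, 225, 270, 315] [-54, 16, 41, 125, 120, 15, 124]
35 -6 75 0 [0, 45, 90, 135, 180, 225, 270, 315] [-51, 26, 29, 123, 122, 22, 113]
35 -6 -75 0 [0, 45, 90, 135, 180, 225, 270, 315] [8, 21, -24, 128, 132, 33, 125]
35 -250 0 60 [] None
35 -150 0 60 [0, 90, 135, 180, 225, 270, 315] [-61, 4, 29, 140, 105, 32, 133]
```

```bash
python3 - <<'E'
from h import *
d=np.load("hub.npz");hub,F=d["hub"],d["F"];x,y,z=F.T
c=optics.read_camera("wrist"); Rc=cv2.Rodrigues(np.array(c["rvec"]))[0]; C=-Rc.T@np.array(c["tvec"]).ravel()
R=np.array(get_eef_rot());p=np.array(get_ee_pos())
pc=R.T@(C-p); Rtc=R.T@Rc.T   # cam axes in tool
print(pc.round(1),Rtc.round(3).tolist(),np.array(c["camera_matrix"])[0,0])
np.savez("wc.npz",pc=pc,Rtc=Rtc,K=c["camera_matrix"])
K=np.array(c["camera_matrix"])
for tilt in (10,20,30,40):
  for dx in (-80,-120,-160,-200,-250):
   for dz in (0,50,100,150,200,260):
    for s in (0,180):
      t=np.radians(tilt); tz=x*np.cos(t)-z*np.sin(t); v=z*np.cos(t)+x*np.sin(t)
      tx=v*(1 if s==0 else -1); Rt=np.stack([tx,np.cross(tz,tx),tz],1); P=hub+F@[dx,0,dz]
      q=inverse_kinematics(P.tolist(),Rt.tolist())
      if q is None: continue
      Cw=P+Rt@pc; Rw=Rt@Rtc
      a=np.linspace(0,6.28,12); W=hub+(np.stack([0*a,105*np.sin(a),105*np.cos(a)],1))@F.T
      X=(W-Cw)@Rw; uv=X[:,:2]/X[:,2:]*K[0,0]+K[:2,2]
      ok=(X[:,2]>0).all() and (uv>0).all() and (uv[:,0]<560).all() and (uv[:,1]<420).all()
      if ok: print(tilt,dx,dz,s,uv.min(0).round(),uv.max(0).round(),[int(v) for v in q])
E
```

```text
[  68.6    0.2 -141.8] [[0.001, -0.963, -0.27], [1.0, 0.0, 0.002], [-0.002, -0.27, 0.963]] 328.73064531413144
10 -80 0 180 [131.  93.] [424. 378.] [13, 47, -53, 140, 142, 97, -57]
10 -80 50 180 [128.  16.] [427. 313.] [17, 40, -60, 139, 138, 91, -53]
10 -120 200 0 [182. 277.] [374. 417.] [-43, 0, 8, 139, 121, 54, 123]
10 -160 260 0 [196. 299.] [359. 416.] [34, -13, -62, 135, 115, 37, 126]
10 -200 260 0 [203. 277.] [353. 389.] [12, -15, -49, 138, 106, 42, 133]
20 -80 0 180 [133. 121.] [422. 412.] [6, 32, -43, 138, 132, 73, -61]
20 -80 50 0 [137. 100.] [418. 322.] [9, 24, -46, 137, 128, 65, 122]
20 -80 50 180 [135.  55.] [420. 337.] [14, 26, -52, 137, 128, 68, -54]
20 -80 100 0 [154. 176.] [402. 352.] [-17, 11, -13, 136, 125, 49, 119]
20 -80 150 0 [166. 235.] [389. 377.] [-57, 4, 29, 135, 121, 40, 124]
20 -80 200 0 [177. 281.] [379. 399.] [-26, 0, -2, 131, 110, 39, 138]
20 -120 150 0 [178. 204.] [378. 344.] [-63, 0, 29, 139, 115, 44, 127]
20 -120 200 0 [186. 248.] [369. 366.] [46, -2, -75, 131, 110, 37, 137]
20 -120 260 0 [195. 291.] [361. 389.] [40, -12, -62, 127, 97, 24, 149]
20 -160
[... 2911 characters left out ...]
 [190.  72.] [366. 218.] [5, -8, -33, 124, 50, 31, 14]
40 -160 260 0 [204. 196.] [352. 271.] [35, -16, -51, 117, 20, 29, -134]
40 -160 260 180 [195.  39.] [360. 168.] [20, -13, -42, 118, 31, 32, 35]
40 -200 100 180 [189. 154.] [367. 324.] [55, -12, -79, 134, 69, 16, -10]
40 -200 150 180 [194. 123.] [362. 275.] [27, -12, -54, 130, 53, 24, 6]
40 -200 200 180 [198.  94.] [358. 232.] [19, -15, -45, 126, 39, 28, 23]
40 -200 260 0 [208. 170.] [348. 250.] [6, -16, -32, 121, 34, 36, -149]
40 -200 260 180 [202.  63.] [354. 186.] [-3, -15, -25, 121, 38, 38, 26]
40 -250 150 180 [202. 145.] [354. 285.] [2, -14, -37, 134, 54, 31, 1]
40 -250 200 180 [205. 118.] [350. 246.] [-11, -17, -25, 130, 47, 38, 11]
```

```bash
cat >> h.py <<'E'
d=np.load("hub.npz");hub,F=d["hub"],d["F"];X,Y,Z=F.T
def tool(phi,tilt=20):
    """tool R with z forward/down, tool x along clockwise tangent at clock angle phi (deg); phi=90 -> x down"""
    t=np.radians(tilt); tz=X*np.cos(t)-Z*np.sin(t); v=Z*np.cos(t)+X*np.sin(t); a=np.radians(phi)
    tx=-Y*np.cos(a)-v*np.sin(a); return np.stack([tx,np.cross(tz,tx),tz],1)
def pt(phi,r,dx):
    a=np.radians(phi); return hub+F@[dx,-r*np.sin(a),r*np.cos(a)]
def rectify(c,S=3.,depth=0):
    "front view of plane depth mm behind middle plane; 480px, S px/mm"
    L=np.array([[-1,1],[1,1],[1,-1],[-1,-1]])*150.   # (y,z)... image right = -y
    W=[hub+F@[depth,-a,b] for a,b in L]
    M=cv2.getPerspectiveTransform(proj(c,W).astype(np.float32),((L*[1,-1]+150)*2).astype(np.float32))
    return cv2.warpPerspective(c["frame"][:,:,::-1],M,(600,600),flags=cv2.INTER_CUBIC)
def look(name):
    c=optics.read_camera("wrist")
    cv2.imwrite(name,np.hstack([rectify(c,depth=5)])); return c
E
python3 - <<'E'
from h import *
fingers.set_gripper(0.0)
P=hub+F@[-120,0,100]
print(inverse_kinematics(P.tolist(),tool(90,30).tolist()),get_clock())
ctrl.move_pose(P.tolist(),tool(90,30).tolist())
c=look("pics/w1.png"); cv2.imwrite("pics/w1raw.png",c["frame"][:,:,::-1])
print(get_clock(),[round(v) for v in get_q()])
for l in ("valve","spokes"):print(l,[(round(d["conf"],2),d["rect"],int(d["mask"].sum())) for d in optics.trace("wrist",l)][:3])
E
```

```text
[ 31.48476357  12.75754957 -67.77969475 133.6186453  107.02646643
  47.4484184  -38.27158634] 1.5167
4.2917 [32, 13, -68, 134, 107, 47, -38]
valve [(0.65, [109.7, 20.9, 448.1, 345.5], 51963)]
spokes [(0.89, [180.0, 64.4, 399.4, 275.0], 8481)]
```

View pics/w1.png

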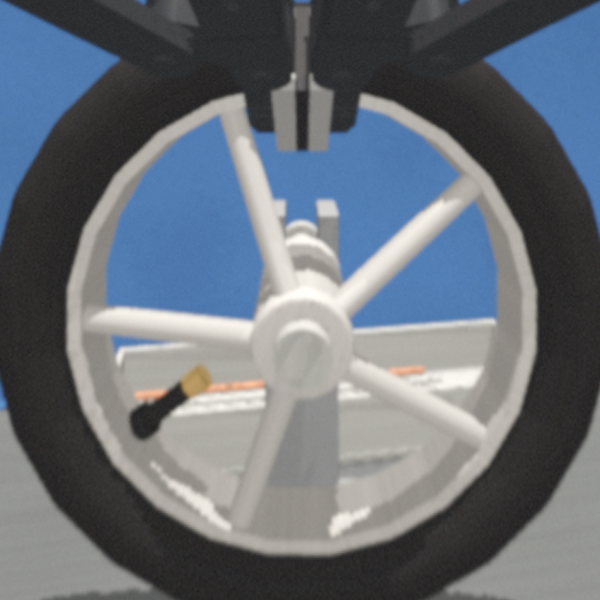

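The rectified front view (2 px/mm, hub at (300,300)) shows the valve cap at (200,375) and its base at (140,425). That gives θ ≈ 232° with r ≈ 82 mm (80 mm expected). The remaining 128° clockwise splits into two pushes near the top.

```bash
cat >> h.py <<'E'
def ang(th): return f"{np.degrees(th):.1f}"
def push(phi0,phi1,flip=0,r=72,dx=-6,speed=60,lift=70):
    """insert finger at clock angle phi0, sweep to phi1, back off 4 deg, retract"""
    T=lambda p:tool(p+flip)
    ctrl.move_pose(pt(phi0,r,dx-lift).tolist(),T(phi0).tolist())
    if ctrl.servo_line(pt(phi0,r,dx).tolist(),speed=100,max_force=12): print("insert blocked",get_ee_pos()); return False
    n=max(1,int(np.ceil(abs(phi1-phi0)/14)))
    for p in np.linspace(phi0,phi1,n+1)[1:]:
        if ctrl.servo_line(pt(p,r,dx).tolist(),speed=speed,attitude=T(p).tolist(),max_force=30): print("stopped at",p,get_contact_force()); break
    print("end force",np.round(get_contact_force(),1),"pos err",np.round(np.array(get_ee_pos())-pt(p,r,dx),1))
    b=p-6*np.sign(phi1-phi0)
    ctrl.servo_line(pt(b,r,dx).tolist(),speed=60)
    ctrl.servo_line(pt(b,r,dx-lift).tolist(),speed=150)
    return True
E
python3 - <<'E'
from h import *
for flip in (0,180):
    for ph in (-48,-10,36):
        for dx in (-76,-6):
            q=inverse_kinematics(pt(ph,72,dx).tolist(),tool(ph+flip).tolist()); print(flip,ph,dx,None if q is None else [round(v) for v in q])
E
```

```text
0 -48 -76 [2, 27, -45, 133, 123, 68, 83]
0 -48 -6 [4, 30, -40, 126, 127, 63, 86]
0 -10 -76 [12, 23, -50, 135, 125, 64, 46]
0 -10 -6 [14, 27, -46, 128, 129, 60, 50]
0 36 -76 [24, 25, -55, 139, 133, 64, -1]
0 36 -6 [25, 29, -52, 131, 136, 60, 4]
180 -48 -76 [17, 37, -65, 133, 124, 80, -88]
180 -48 -6 [20, 41, -64, 126, 129, 75, -82]
180 -10 -76 [28, 36, -72, 135, 125, 77, -122]
180 -10 -6 [30, 40, -70, 127, 130, 73, -117]
180 36 -76 None
180 36 -6 [-67, 35, 64, 136, 175, 37, 113]
```

```bash
python3 - <<'E'
from h import *
push(-48,36)
print(get_clock())
P=hub+F@[-120,0,100]
ctrl.move_pose(P.tolist(),tool(90,30).tolist())
look("pics/w2.png"); print(get_clock())
E
```

```text
end force [2.7 1.4 1.9] pos err [-0.1 -0.2 -0.3]
10.6083
11.4
```

View pics/w2.png

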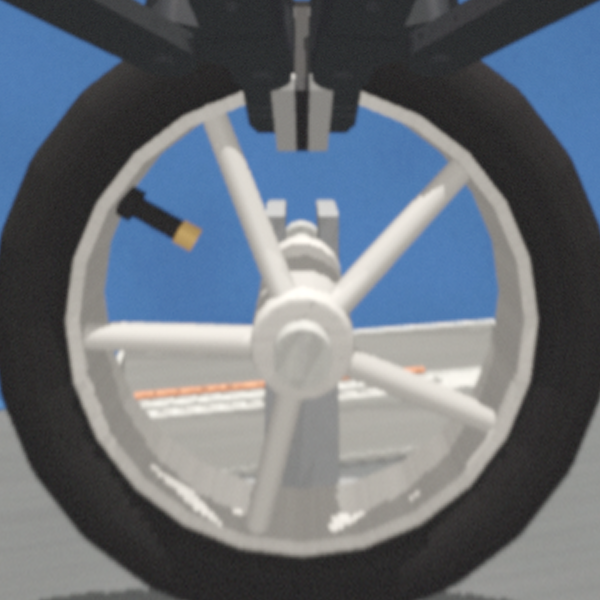

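Valve cap is now at (190,237) and base at (120,198), so the stem stands at −60.5° and push 1 moved the wheel 68°. Second push comes next, stopping slightly short, then a view from a pose where the fingers don't cover the top.

```bash
cat >> h.py <<'E'
def view(name):
    P=hub+F@[-130,90,90]
    ctrl.move_pose(P.tolist(),tool(0,30).tolist()); c=look(name)
    cv2.imwrite(name.replace(".","_raw."),c["frame"][:,:,::-1]); return c
E
python3 - <<'E'
from h import *
w=np.load("wc.npz");P=hub+F@[-130,90,90];R=tool(0,30);print(inverse_kinematics(P.tolist(),R.tolist()))
for pp in (P,pt(0,80,5),):pass
Cw=P+R@w["pc"];Rw=R@w["Rtc"]
for q in (pt(0,103,5),pt(0,61,5),pt(90,150,0),pt(-90,150,0),pt(180,150,0),P):
    x=(q-Cw)@Rw; print((x[:2]/x[2]*w["K"][0,0]+w["K"][:2,2]).round())
push(-50,22.5,speed=50)
view("pics/w3.png"); print(get_clock())
E
```

```text
[  9.45861758  18.53357471 -59.41973751 128.80198146 100.56580387
  59.13659952  51.41253271]
[168.  88.]
[224.  90.]
[ 295. -123.]
[291. 255.]
[410.  98.]
[278. 270.]
end force [2.2 1.6 1.7] pos err [ 0.1 -0.1  0. ]
18.375
```

View pics/w3.png

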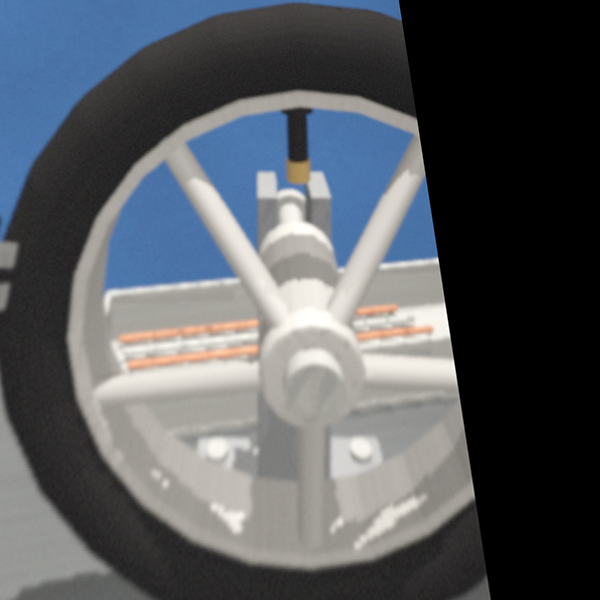

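The stem now stands at about (298,110)–(299,182), so it is within about a degree of straight up. I'll measure that sub-pixel, also from a more central pose, and check the hub centre against the rim.

```bash
python3 - <<'E'
from h import *
def meas(c,tag):
    im=rectify(c,depth=5).astype(int); S=im[100:190,270:330]
    b,g,r=S[...,0],S[...,1],S[...,2]
    m=(S.max(2)<80)|((r>b+40)&(r>120)); 
    ys,xs=np.nonzero(m); sel=(ys>=14)&(ys<=78); ys,xs=ys[sel]+100,xs[sel]+270
    rows=np.array([[y,xs[ys==y].mean()] for y in np.unique(ys)])
    k,b0=np.polyfit(rows[:,0],rows[:,1],1); mx=np.mean(rows[:,1]);my=np.mean(rows[:,0])
    print(tag,"stem slope deg",np.degrees(np.arctan(-k)).round(2),"pos deg",np.degrees(np.arctan2(mx-300,300-my)).round(2),"r",(300-my)/2,"width",len(xs)/len(rows)/2)
for dx,dy,dz,ph,t in [(-130,90,90,0,30),(-110,70,60,0,20),(-120,100,60,0,20),(-150,90,120,0,30)]:
    P=hub+F@[dx,dy,dz]
    try: ctrl.move_pose(P.tolist(),tool(ph,t).tolist())
    except ctrl.PlanningError: print("no",dx,dy,dz);continue
    c=optics.read_camera("wrist"); meas(c,(dx,dy,dz))
    # rim front edge / tyre mask centre: refine hub with tyre mask if fully visible
    m=optics.trace("wrist","valve"); 
    cv2.imwrite(f"pics/v{-dx}_{dy}.png",rectify(c,depth=5))
sc=optics.read_camera("scene"); 
H=None
print(get_clock())
E
```

```text
(-130, 90, 90) stem slope deg -2.02 pos deg -1.02 r 77.0 width 9.192307692307692
(-110, 70, 60) stem slope deg -1.93 pos deg -1.0 r 77.0 width 9.223076923076922
(-120, 100, 60) stem slope deg -1.98 pos deg -1.0 r 77.0 width 9.2
(-150, 90, 120) stem slope deg -1.55 pos deg -0.95 r 77.0 width 8.915384615384616
20.1583
```

```bash
cat >> h.py <<'E'
def meas(c,tag=""):
    im=rectify(c,depth=5).astype(int); S=im[100:190,270:330]
    b,r=S[...,0],S[...,2]
    m=(S.max(2)<80)|((r>b+40)&(r>120))
    ys,xs=np.nonzero(m); sel=(ys>=14)&(ys<=78); ys,xs=ys[sel]+100,xs[sel]+270
    rows=np.array([[y,xs[ys==y].mean()] for y in np.unique(ys)])
    k,_=np.polyfit(rows[:,0],rows[:,1],1); mx,my=rows[:,1].mean(),rows[:,0].mean()
    print(tag,"slope",np.degrees(np.arctan(-k)).round(2),"pos",np.degrees(np.arctan2(mx-300,300-my)).round(2))
E
python3 - <<'E'
from h import *
push(16,24.2,speed=25)
c=view("pics/w4.png"); meas(c); 
# centred view to check hub by the tyre's silhouette
P=hub+F@[-120,0,100]; ctrl.move_pose(P.tolist(),tool(90,30).tolist())
c=optics.read_camera("wrist"); cv2.imwrite("pics/w5.png",rectify(c,depth=5))
m=optics.trace("wrist","valve")[0]["mask"].astype(np.uint8)
k,l,s,_=cv2.connectedComponentsWithStats(m); ys,xs=np.nonzero(l==1+np.argmax(s[1:,4])); H=np.stack([xs,ys],1).astype(float)
D=np.linspace(0,2*np.pi,72,endpoint=False);D=np.stack([np.cos(D),np.sin(D)]);keep=D[1]>-.2  # fingers hide the top
f=lambda p:((proj(c,tyre([p[0],p[1],np.arctan2(F[1,0],F[0,0])]))@D).max(0)-(H@D).max(0))[keep]
r=least_squares(f,hub[:2],loss="soft_l1",diff_step=1e-3); print("hub",hub,"wrist fit",r.x,r.fun.round(1)[::4])
for n in ("scene","top"):
    q=optics.read_camera(n); cv2.imwrite(f"pics/{n}9.png",q["frame"][:,:,::-1])
print(get_clock())
E
```

```text
end force [-1.4  3.   2.6] pos err [-0.1  1.3  0.5]
 slope -1.59 pos -0.44
hub [688.33775527  76.99848366 180.        ] wrist fit [691.04359557  75.87698994] [ 0.4 -0.7 -0.3  3.4 22.6 23.2  3.5 -0.1  0.  -0.5 -1. ]
25.4583
```

View pics/w4.png

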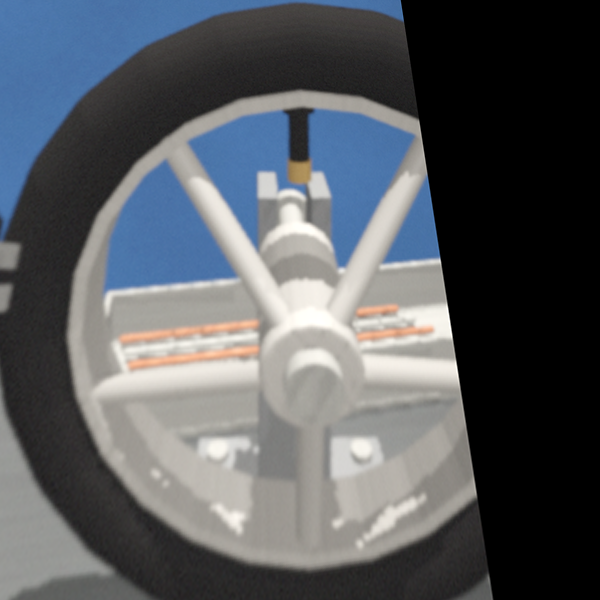

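```bash
python3 - <<'E'
from h import *
push(16,25.5,speed=25)
c=view("pics/w6.png"); meas(c)
P=hub+F@[-130,120,130]; ctrl.move_pose((hub+F@[-200,0,150]).tolist(),tool(90,40).tolist())
c=optics.read_camera("wrist"); meas(c,"central")
a=cv2.imread("pics/top0.png"); q=optics.read_camera("top"); b=q["frame"][:,:,::-1]
b=b.copy(); both=np.hstack([a[80:300,40:520],]); cv2.imwrite("pics/cmp.png",np.vstack([a[80:300,40:520],b[80:300,40:520]]))
im=rectify(c,depth=5); cv2.imwrite("pics/w7.png",im)
print(get_clock(),np.round(get_contact_force(),1))
E
```

```text
end force [-1.   4.1  2.8] pos err [-0.1  1.7  0.7]
 slope -0.56 pos 0.61
central slope 2.09 pos 0.86
30.45 [-0.4 -0.5  0.2]
```

View pics/w7.png

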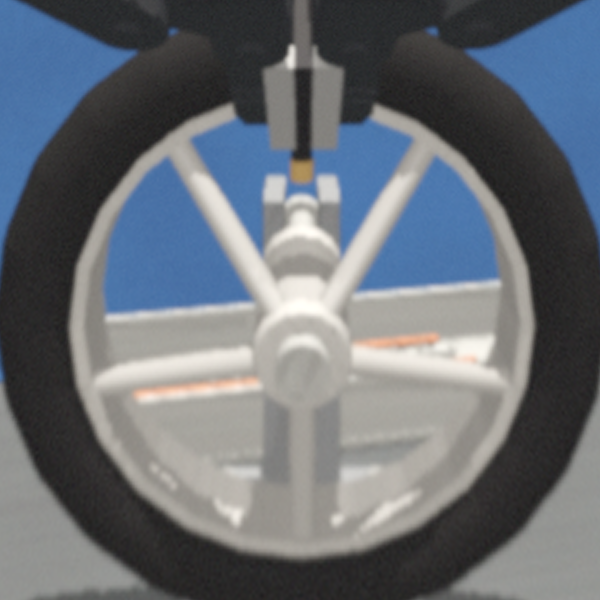

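View pics/cmp.png

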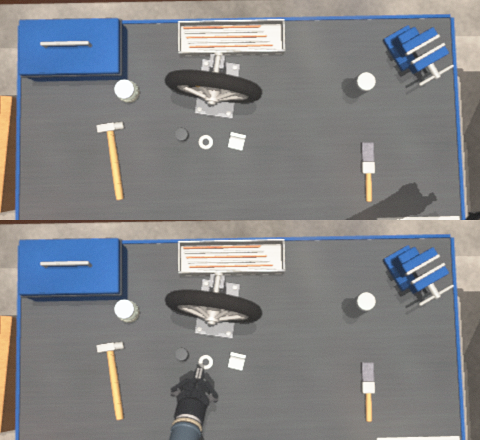

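In the central view the stem and cap are centred at x≈302, the two upper spokes end symmetrically at (180,150) and (428,150), and the bottom spoke is vertical. The before/after top view shows all the bystanders in place. Handing in.

```bash
python3 -c "
from cell import *
workorder.close_job(); print(get_clock())"
```

```text
the job is handed in; nothing more can be done
the job is handed in; nothing more can be done
```

The valve stem is now at the top of the wheel, to within about 1°, and I handed the job in. No verdict was reported. The last clock reading before hand-in was 30.5 s of the 58 s allowed.

**Pushes:** The stem started at about 232° clockwise from the top. I used four separate pushes with shut fingertips, all clockwise:
- Two main pushes turned the wheel about 68° and 59°.
- Two small nudges then added about 0.5° and 1°.

**Stem position:** The last clear view gave −0.6° from the stem's direction and +0.6° from its position. The two disagree because my hub measurement is uncertain by 1–2 mm. A more central view read +2.1° and +0.9°, but the fingers partly covered the stem there, so I gave it less weight. In that view the two upper spokes stood evenly either side and the bottom spoke was vertical.

**Other checks:**
- **Bystanders:** the before and after top views show none of them moved.
- **Forces:** the tool force was at most about 5 N at the end of each push, and no force stop tripped.
- **Hand:** it is clear of the wheel and everything else, with a contact force near zero.
- **Axle:** I did not measure its rise directly. The wheel looks seated as before.

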